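# Move the gas nozzles from the clip strip to the colour-coded rack

### The arm

A 6-joint arm with a two-finger parallel gripper is mounted at the origin on the work surface. World frame = base frame: x ahead of the robot, y to its left, z up, the work surface at z = 0. Lengths are in mm, angles in degrees, forces in N, time in s.
With the tool pointing down it reaches from about 325 to 925 mm from the base axis. Payload 3.1 kg.
Tool frame: the origin (TCP) lies on the centre line of the jaws, within the pads' length; the fingertips stand 19 mm ahead of it and the grasp point (between the pads) is the TCP; z points along the fingers, y is the direction in which the jaws open and shut (so a half turn about z gives the same grasp; the last joint's range is limited). The gripper opens to 85 mm and grips with 20 to 120 N. Pads are 22 mm wide; open, the fingers measure 114 mm over their backs; the gripper's body (76 mm by 85 mm) begins 54 mm behind the grasp point. The pads swing forward as they close: fully open they stand 13 mm farther back than shut.
Start: joints at [60.722, 12.427, 92.441, -0, 75.132, -6.429], TCP at [242.679, 575.974, 250.3] pointing down, gripper open.
Joint ranges: [-157.48, 157.48], [-44.54, 120.13], [17.64, 146.25], [-64.5, 244.5], [7.68, 150.69], [-147.95, 147.95]. Speed limits (degrees/s): [159.86, 159.86, 180, 180, 180, 180].

### API

Orientations are given as [roll, pitch, yaw] about the fixed x, y, z axes, in that order (R = Rz(yaw) Ry(pitch) Rx(roll)).
In Python, from station import manip, eyes, finish_job gives the robot as it stands.
- The arm moves only by the tool servo_tool, never from a script. Its argument "rows" is a list of rows, each a list of 3 entries, a list of its own where there are three numbers: the shift along the tool's x, y, z in mm, then the turn, a rotation vector about the tool's x, y, z in rad, then the finger opening in mm, from 0 to 85.4. A call has exactly 5 rows; each row is the pose to reach, as a shift and turn from the pose commanded when the call began, along the tool's axes at that moment; what a row does not reach only later rows make up. A row lasts 1/10 s, in which the tool goes at most 50 mm and 8.59 degrees, less where a joint would pass 70% of its speed; a pose out of reach is approached as far as the arm can. A call with a gripper value outside its range is refused whole. The fingers move at their own pace and stop on an object; "force" is the grip in N (left out, the last holds). Time passes only in rows, so rows that repeat a pose let the fingers close, or fill a call up. It gives the time, the measured TCP pose, the force and the opening at its end, in the units of the state.
- manip.get_state(): the state, without advancing time (a new reading comes with each control period).
- eyes.get_image(name): name is "side" or "top"; returns the picture (480x640x3 uint8, red, green, blue); there is no depth.
- eyes.calibration(name): a dict with "camera_matrix" (3x3 intrinsics, pixels), "rvec" (rotation vector, rad) and "tvec" (3), from world to camera coordinates, as OpenCV has them. Camera axes: x right, y down, z forward; pixel columns grow to the right and rows downward; lengths in mm; the calibration is good to about 2 mm. A picture is of the moment at which its call begins. calibration takes no time and is no camera call.
- finish_job(): hands the job in, once; it reports no verdict.
The state is a dict: "time_s": time; "qpos": joint angles; "joint_velocities": joint speeds; "joint_torque": joint torques, N m; "position": TCP position; "ee_rot": TCP orientation; "ft_force": force on the tool from outside, world axes, zero at the start; "ft_torque": the same for the moment, N m; "gripper_width": finger opening in mm.
Only numpy, scipy, OpenCV 4.12 (cv2) and the standard library are available. Lean on these libraries where they do the work, as an engineer would, in place of code of your own. Each camera call takes 0.05 s, during which the arm holds its last target.

### The job

Pull the four copper gas nozzles (each with a coloured collar and mouth) out of the sprung clip strip and stand each one upright in the cup of its own colour on the wooden rack. Leave all four standing still on the floors of their cups, let go.

Things in the scene. Friction and masses are not known exactly. Their poses are not given: they have to be found in the camera images.
- nozzle_red: Gas nozzle with red collar, loose, 0.12 kg, 80 mm tall, upright in the clip strip at the start. Copper barrel 24 mm diameter from 16 mm up to the top at 80 mm (red band at 34 mm and red mouth, the top 14 mm); red collar at the foot 32 mm across up to 8 mm, tapering to 24 mm at 16 mm. Grip the barrel near its top. Origin: centre of the underside; z along the barrel, up.
- nozzle_yellow: Gas nozzle with yellow collar, loose, 0.12 kg, 80 mm tall, upright in the clip strip at the start. Copper barrel 24 mm diameter from 16 mm up to the top at 80 mm (yellow band at 34 mm and yellow mouth, the top 14 mm); yellow collar at the foot 32 mm across up to 8 mm, tapering to 24 mm at 16 mm. Grip the barrel near its top. Origin: centre of the underside; z along the barrel, up.
- nozzle_blue: Gas nozzle with blue collar, loose, 0.12 kg, 80 mm tall, upright in the clip strip at the start. Copper barrel 24 mm diameter from 16 mm up to the top at 80 mm (blue band at 34 mm and blue mouth, the top 14 mm); blue collar at the foot 32 mm across up to 8 mm, tapering to 24 mm at 16 mm. Grip the barrel near its top. Origin: centre of the underside; z along the barrel, up.
- nozzle_green: Gas nozzle with green collar, loose, 0.12 kg, 80 mm tall, upright in the clip strip at the start. Copper barrel 24 mm diameter from 16 mm up to the top at 80 mm (green band at 34 mm and green mouth, the top 14 mm); green collar at the foot 32 mm across up to 8 mm, tapering to 24 mm at 16 mm. Grip the barrel near its top. Origin: centre of the underside; z along the barrel, up.
- cup_red: red round cup fixed on the rack: 60 mm outside, 52 mm inside diameter, 18 mm tall, flat inner floor 3 mm above its origin; the red nozzle stands in it with 10 mm of play all round. Origin: centre of the underside; z up, x across the row of cups, y along it.
- cup_yellow: yellow round cup fixed on the rack: 60 mm outside, 52 mm inside diameter, 18 mm tall, flat inner floor 3 mm above its origin; the yellow nozzle stands in it with 10 mm of play all round. Origin: centre of the underside; z up, x across the row of cups, y along it.
- cup_blue: blue round cup fixed on the rack: 60 mm outside, 52 mm inside diameter, 18 mm tall, flat inner floor 3 mm above its origin; the blue nozzle stands in it with 10 mm of play all round. Origin: centre of the underside; z up, x across the row of cups, y along it.
- cup_green: green round cup fixed on the rack: 60 mm outside, 52 mm inside diameter, 18 mm tall, flat inner floor 3 mm above its origin; the green nozzle stands in it with 10 mm of play all round. Origin: centre of the underside; z up, x across the row of cups, y along it.
- strip: Fixed clip strip, 76 x 232 mm (x, y), top at 12 mm, nozzles standing on it in a row along y, 54 mm apart, order varies; rails along both long sides, 34 mm high. Two spring rollers (strip x, 28 mm high) hold each collar's taper: a straight upward pull of 5 to 10 N frees it within 20 mm. Fingers closing along x clear the neighbours. Origin: centre of the underside; z up.
- rack: Fixed wooden plank 85 x 300 mm (x, y), 10 mm thick, with the four coloured cups on it in a row along y, 70 mm apart, order varies. Origin: centre of the underside; z up. The cups' origins lie on its top, at 10 mm.
There are look-alikes about, which are no part of the job. What is shaped like the nozzle_yellow but turquoise is not meant.

How it is judged (in metres and radians):
At the end, for the whole second after the job is handed in: Each nozzle stands in the cup of its own colour: within 13 mm of the cup's middle, its underside within 6 mm of the inner floor, upright within 0.12 rad, at rest and released (horizontal distance between nozzle_red and cup_red below 0.013 m and z of nozzle_red in the frame of cup_red below 0.009 m and angle between each of nozzle_red, nozzle_yellow, nozzle_blue, nozzle_green's own z axis and vertical below 0.12 rad and linear speed of each of nozzle_red, nozzle_yellow, nozzle_blue, nozzle_green below 0.02 m/s and contact force between each of nozzle_red, nozzle_yellow, nozzle_blue, nozzle_green and the fingers below 0.05 N and horizontal distance between nozzle_yellow and cup_yellow below 0.013 m and z of nozzle_yellow in the frame of cup_yellow below 0.009 m and horizontal distance between nozzle_blue and cup_blue below 0.013 m and z of nozzle_blue in the frame of cup_blue below 0.009 m and horizontal distance between nozzle_green and cup_green below 0.013 m and z of nozzle_green in the frame of cup_green below 0.009 m); the robot touches nothing.
It also fails if it takes over 109 s, if anything falls off the work surface, if the arm or the gripper's body presses on something with over 40 N, if the wrist force passes 120 N, or if a joint passes its speed limit or range.

## Working session

There is one attempt and no reset: what is moved stays moved. The work goes in short steps, Python scripts to look and compute and a tool call to move; the robot and the scene stay as the last step left them, time stands still between calls to the robot, and variables do not carry over. Pictures are saved under pics/ and viewed, and the job is handed in when it is done.

Besides the shell and the picture viewer there is one more tool, called by a JSON object that holds its "name" and its "arguments". servo_tool: Moves the arm, as the interface text tells. Its arguments: {"type":"object","properties":{"rows":{"type":"array","items":{"type":"array"}},"force":{"type":"number"}},"required":["rows"]}

```bash
mkdir -p pics; ls; python3 - <<'E'
from station import manip, eyes
import cv2
print(manip.get_state())
for n in ("top","side"):
    cv2.imwrite(f"pics/{n}0.png",eyes.get_image(n)[:,:,::-1]); print(n,eyes.calibration(n))
E
```

```text
pics
{'time_s': 0.0, 'qpos': array([ 6.07219387e+01,  1.24776881e+01,  9.25282977e+01,  2.29920537e-03,
        7.51304178e+01, -6.42858055e+00]), 'joint_velocities': array([-0.04351358, -0.00161661,  0.05842585, -0.05008359,  0.02779551,
       -0.05616916]), 'joint_torque': array([-1.28934134e-03, -3.96835184e+01, -3.03857303e+01, -1.62208598e-04,
        9.80475656e-03,  6.35393135e-06]), 'position': array([242.29081657, 575.30252518, 248.95977435]), 'ee_rot': array([-1.79864703e+02, -1.74792001e-02,  1.57149906e+02]), 'ft_force': array([-0.2080343 , -0.08505788,  0.48654934]), 'ft_torque': array([-0.06777381,  0.01183232,  0.01812928]), 'gripper_width': 85.34768361841066}
top {'camera_matrix': array([[593.66644587,   0.        , 318.63815771],
       [  0.        , 593.66644587, 227.54202544],
       [  0.        ,   0.        ,   1.        ]]), 'rvec': array([ 2.09908856, -2.16361338,  0.16487143]), 'tvec': array([  19.22965308,  531.349706  , 1052.94376569])}
side {'camera_matrix': array([[528.32176214,   0.        , 317.51643094],
       [  0.        , 528.32176214, 238.12678241],
       [  0.        ,   0.        ,   1.        ]]), 'rvec': array([ 1.96139753, -0.84037356,  0.44988849]), 'tvec': array([-377.01651193,  214.47285248,  826.09576537])}
```

View pics/top0.png

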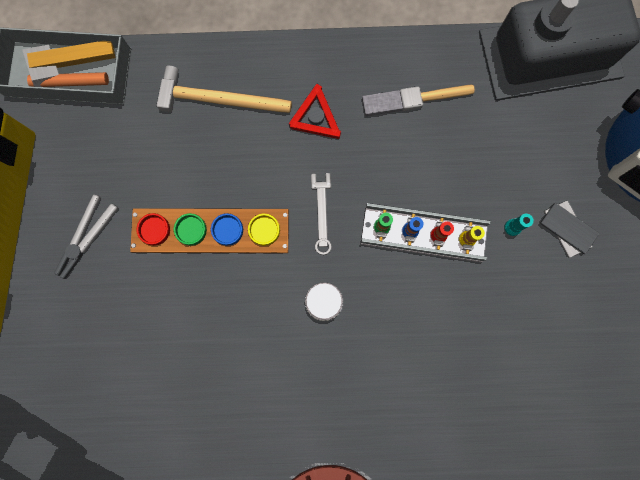

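View pics/side0.png

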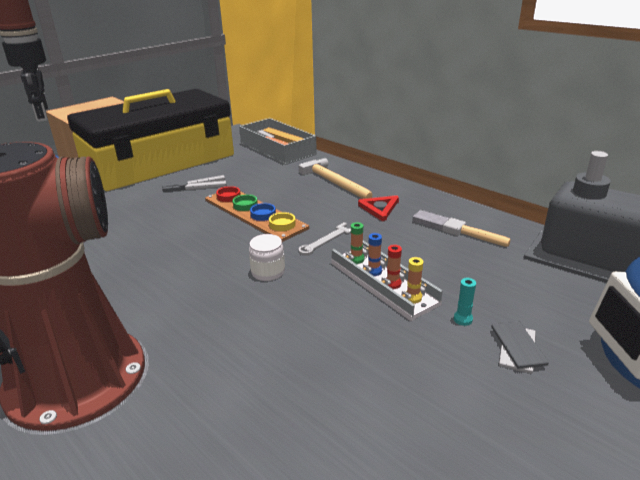

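```bash
cat > h.py <<'E'
import cv2, numpy as np
from station import manip, eyes
def ray(n,uv,z):
    c=eyes.calibration(n);R,_=cv2.Rodrigues(np.array(c['rvec']));t=np.array(c['tvec'])
    p=cv2.undistortPoints(np.array([[uv]],float),c['camera_matrix'],None).ravel()
    d=R.T@np.array([p[0],p[1],1]);o=-R.T@t
    return (o+d*(z-o[2])/d[2])[:2]
H={'red':[(0,6),(174,180)],'yellow':[(22,33)],'green':[(50,72)],'blue':[(100,125)],'turq':[(80,97)]}
def blobs(img,col,roi,amin=12,s=110):
    hsv=cv2.cvtColor(img,cv2.COLOR_RGB2HSV);m=np.zeros(img.shape[:2],np.uint8)
    for a,b in H[col]: m|=cv2.inRange(hsv,(a,s,60),(b,255,255))
    k=np.zeros_like(m);x0,y0,x1,y1=roi;k[y0:y1,x0:x1]=255;m&=k
    cs,_=cv2.findContours(m,cv2.RETR_EXTERNAL,cv2.CHAIN_APPROX_NONE)
    out=[]
    for c in cs:
        h=cv2.convexHull(c);M=cv2.moments(h)
        if M['m00']>amin: out.append((M['m00'],M['m10']/M['m00'],M['m01']/M['m00'],cv2.boundingRect(c)))
    return sorted(out,reverse=True)
E
python3 - <<'E'
from h import *
T=cv2.imread('pics/top0.png')[:,:,::-1].copy();S=cv2.imread('pics/side0.png')[:,:,::-1].copy()
np.set_printoptions(precision=1,suppress=True)
for c in ('red','green','blue','yellow'):
    print(c)
    for n,I,rc,rn in(('top',T,(125,200,295,260),(355,195,495,265)),('side',S,(200,170,315,245),(325,210,445,320))):
        for b in blobs(I,c,rc)[:2]: print(' cup',n,np.array(b[:3]),b[3],ray(n,b[1:3],28))
        for b in blobs(I,c,rn)[:4]: print(' noz',n,np.array(b[:3]),b[3],ray(n,b[1:3],85))
a=cv2.resize(T[190:270,355:500],None,fx=5.5,fy=5.5,interpolation=0);cv2.imwrite('pics/zt.png',a[:,:,::-1])
a=cv2.resize(S[210:320,325:445],None,fx=5.4,fy=5.4,interpolation=0);cv2.imwrite('pics/zs.png',a[:,:,::-1])
# rack corners & strip corners top
for uv,z in (((131,209),10),((288,209),10),((288,252),10),((131,252),10),((367,205),34),((490,222),34),((486,261),34),((362,243),34)): print(uv,ray('top',uv,z))
E
```

```text
red
 cup top [812.  152.7 229. ] (136, 213, 34, 33) [541.3 315.1]
 noz top [308.  442.  231.5] (431, 221, 23, 21) [ 510.9 -215.3]
 cup side [281.5 227.2 193.2] (216, 186, 24, 16) [529.1 305.5]
 noz side [153.5 394.3 251.4] (388, 245, 14, 14) [ 513.1 -223.3]
 noz side [150.  379.7 213.8] (365, 210, 27, 11) [ 609.9 -112.3]
 noz side [ 87.5 394.9 282.9] (388, 277, 13, 12) [ 434.8 -283.9]
 noz side [ 64.  393.6 271.4] (388, 268, 13, 8) [ 460.5 -261.8]
green
 cup top [757.5 189.2 228.6] (173, 213, 33, 32) [539.8 246.3]
 noz top [258.  383.4 222.9] (374, 213, 19, 20) [ 529.6 -112.4]
 cup side [266.  244.  201.7] (233, 195, 24, 15) [527.1 236.1]
 noz side [102.  356.6 227.8] (351, 223, 12, 11) [ 533.4 -115.6]
 noz side [ 53.  358.5 258.4] (353, 254, 11, 9) [ 451.4 -190.8]
 noz side [ 15.5 356.3 247.8] (351, 247, 11, 3) [ 476.2 -164.4]
blue
 cup top [755.5 226.6 229.1] (211, 214, 32, 31) [536.8 176.1]
 noz top [188.  415.3 225.7] (409, 217, 14, 20) [ 522.9 -168.7]
 noz top [ 60.  405.6 230.1] (402, 223, 8, 14) [ 515.4 -151. ]
 cup side [322.  261.9 210.9] (250, 203, 25, 17) [524.8 166.8]
 noz side [126.5 374.8 238.8] (369, 233, 13, 13) [ 524.4 -168.7]
 noz side [ 64.5 376.1 270.7] (370, 266, 12, 10) [ 441.9 -238.5]
 noz side [ 26.  374.2 259.3] (369, 258, 12, 4) [ 467.8 -213.2]
yellow
 cup top [793.5 263.5 229. ] (248, 213, 32, 33) [534.7 106.7]
 noz top [162.5 476.4 232.9] (469, 226, 16, 15) [ 506.6 -275.7]
 noz top [ 94.5 463.4 238. ] (459, 231, 9, 15) [ 498.1 -252.2]
 cup side [386.  281.7 220.9] (269, 212, 26, 19) [522.6  95.8]
 noz side [156.5 415.4 263.6] (409, 257, 14, 14) [ 505.3 -275. ]
 noz side [ 80.  415.7 297.4] (409, 292, 13, 11) [ 425.2 -332.4]
 noz side [ 41.  413.8 285.3] (408, 283, 13, 6) [ 450.2 -310.8]
(131, 209) [584.6 362.8]
(288, 209) [575.1  61. ]
(288, 252) [492.2  62.7]
(131, 252) [501.3 361. ]
(367, 205) [573.3 -88.6]
(490, 222) [ 533.8 -315.7]
(486, 261) [ 461.3 -302.9]
(362, 243) [501.7 -76.3]
```

View pics/zt.png

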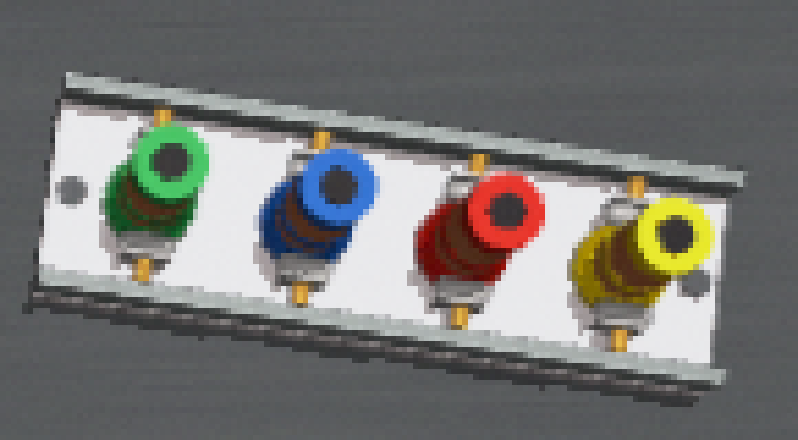

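View pics/zs.png

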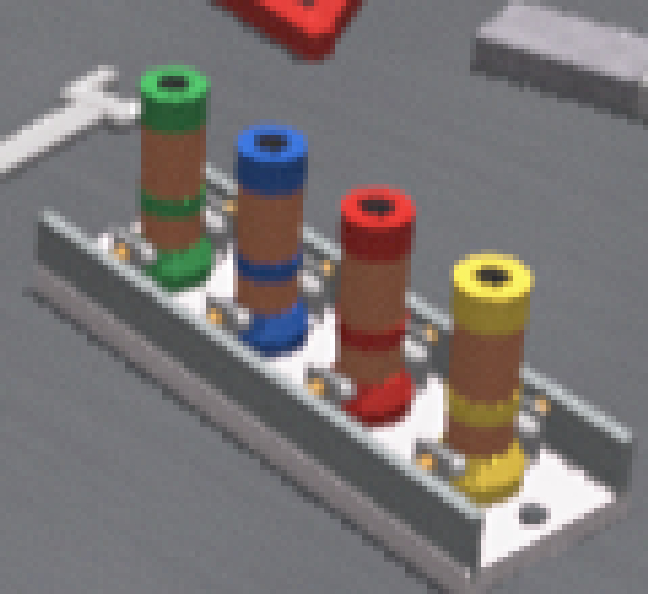

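```bash
python3 - <<'E'
from h import *
np.set_printoptions(precision=1,suppress=True)
T=dict(g=(173,160),b=(342,185),r=(509,210),y=(678,237));S=dict(g=(174,82),b=(273,143),r=(376,208),y=(492,276))
P=[]
for k in T:
    a=ray('top',(355+T[k][0]/5.5-.5,190+T[k][1]/5.5-.5),92);b=ray('side',(325+S[k][0]/5.4-.5,210+S[k][1]/5.4-.5),92);print(k,a,b);P.append((a+b)/2)
P=np.array(P);c=P.mean(0);d=P[3]-P[0];print(c,d,np.linalg.norm(d)/3,np.degrees(np.arctan2(d[1],d[0])));u=d/np.linalg.norm(d)
for i in range(4):print(c+u*54*(i-1.5))
# side rack corners
for uv,z in (((206,199),10),((233,187),10),((308,226),10),((285,237),10)): print(uv,ray('side',uv,z))
a=cv2.resize(cv2.imread('pics/side0.png')[175:245,195:320],None,fx=6,fy=6,interpolation=0);cv2.imwrite('pics/zs2.png',a)
s=manip.get_state();print(s['position'],s['ee_rot'])
E
```

```text
g [ 536.  -116.6] [ 533.6 -115.7]
b [ 526.2 -170.3] [ 523.4 -169.9]
r [ 516.4 -223.1] [ 512.7 -222.7]
y [ 506.  -276.4] [ 504.2 -275.6]
[ 519.8 -196.3] [ -29.7 -159.9] 54.20215808720966 -100.53192761230453
[ 534.6 -116.6]
[ 524.7 -169.7]
[ 514.9 -222.8]
[ 505.  -275.9]
(206, 199) [494.2 350.6]
(233, 187) [584.5 356.6]
(308, 226) [568.1  58.4]
(285, 237) [499.2  60.8]
[242.4 575.3 249.1] [-179.9   -0.   157.1]
```

View pics/zs2.png

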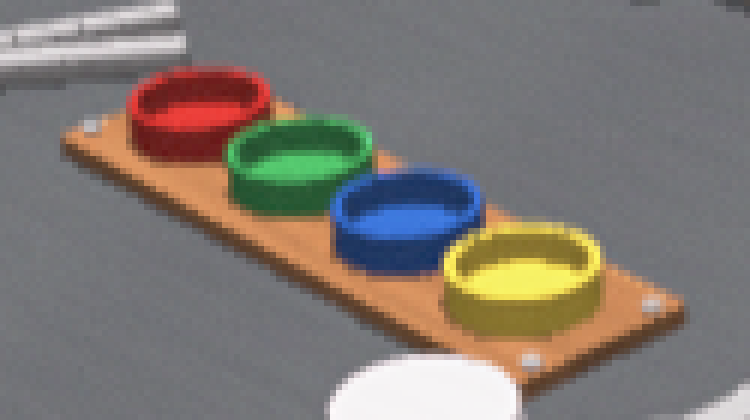

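{"name": "servo_tool", "arguments": {"rows": [[[0,0,0],[0,0,0.13],85],[[0,0,0],[0,0,0.26],85],[[0,0,0],[0,0,0.39],85],[[0,0,0],[0,0,0.52],85],[[0,0,0],[0,0,0.65],85]], "force": 40}}

```text
time_s: 0.6
position: [242.4, 575.5, 249.5]
ee_rot: [-179.9, 0.0, 119.6]
ft_force: [0.2, -0.3, -0.3]
gripper_width: 85.0
```

{"name": "servo_tool", "arguments": {"rows": [[[0,0,0],[0,0,0.13],85],[[0,0,0],[0,0,0.26],85],[[0,0,0],[0,0,0.39],85],[[0,0,0],[0,0,0.522],85],[[0,0,0],[0,0,0.522],85]]}}

```text
time_s: 1.1
position: [242.5, 575.6, 249.6]
ee_rot: [-180.0, 0.1, 90.0]
ft_force: [0.0, 0.4, 0.7]
gripper_width: 85.4
```

{"name": "servo_tool", "arguments": {"rows": [[[-35,15,0],[0,0,0],85],[[-70,30,0],[0,0,0],85],[[-105,45,0],[0,0,0],85],[[-140,60,0],[0,0,0],85],[[-175,75,0],[0,0,0],85]]}}

```text
time_s: 1.6
position: [317.8, 399.5, 250.0]
ee_rot: [-180.0, 0.0, 90.2]
ft_force: [0.8, 0.1, 1.2]
gripper_width: 85.2
```

{"name": "servo_tool", "arguments": {"rows": [[[-35,15,0],[0,0,0],85],[[-70,30,0],[0,0,0],85],[[-105,45,0],[0,0,0],85],[[-140,60,0],[0,0,0],85],[[-175,75,0],[0,0,0],85]]}}

```text
time_s: 2.1
position: [392.8, 224.5, 250.2]
ee_rot: [180.0, 0.0, 90.2]
ft_force: [0.5, -0.8, 0.3]
gripper_width: 85.1
```

{"name": "servo_tool", "arguments": {"rows": [[[-35,15,0],[0,0,0],85],[[-70,30,0],[0,0,0],85],[[-105,45,0],[0,0,0],85],[[-140,60,0],[0,0,0],85],[[-175,75,0],[0,0,0],85]]}}

```text
time_s: 2.6
position: [467.9, 49.5, 250.2]
ee_rot: [180.0, -0.0, 90.2]
ft_force: [0.4, 0.6, -0.3]
gripper_width: 84.9
```

{"name": "servo_tool", "arguments": {"rows": [[[-35,14,10],[0,0,0],85],[[-70,28,30],[0,0,0],85],[[-105,42,50],[0,0,0],85],[[-140,56,70],[0,0,0],85],[[-168,67,90],[0,0,0],85]]}}

```text
time_s: 3.1
position: [535.2, -119.1, 159.5]
ee_rot: [180.0, 0.0, 90.1]
ft_force: [0.2, -0.4, -0.5]
gripper_width: 85.1
```

{"name": "servo_tool", "arguments": {"rows": [[[0,0,25],[0,0,0],85],[[0,0,50],[0,0,0],85],[[0,0,70],[0,0,0],85],[[0,0,84],[0,0,0],85],[[0,0,84],[0,0,0],85]]}}

```text
time_s: 3.6
position: [532.6, -116.3, 73.8]
ee_rot: [-179.7, -0.1, 90.1]
ft_force: [-0.3, 1.0, -0.5]
gripper_width: 84.8
```

```bash
python3 - <<'E'
from h import *
I=eyes.get_image('side');J=eyes.get_image('top')
cv2.imwrite('pics/a1.png',np.hstack([cv2.resize(I[150:300,300:450],(400,400)),cv2.resize(J[150:300,330:480],(400,400))])[:,:,::-1])
print(manip.get_state()['position'])
E
```

```text
[ 534.91312668 -116.99041243   76.55591911]
```

View pics/a1.png

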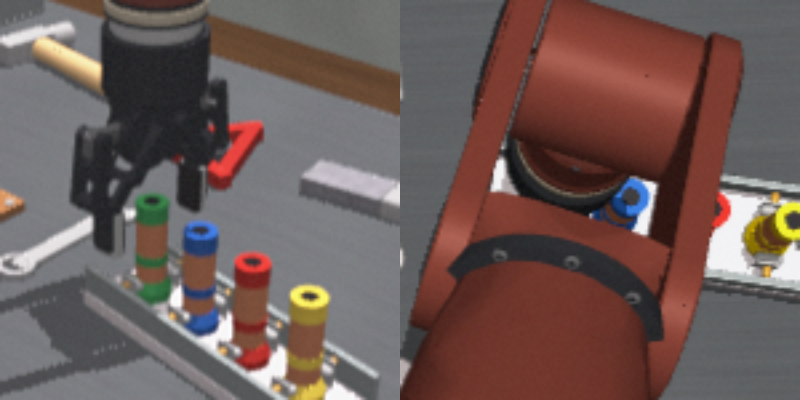

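Side view: jaws straddle the green nozzle, about (150,230) in the left panel, tips above the rail. Closing.

{"name": "servo_tool", "arguments": {"rows": [[[0,0,0],[0,0,0],10],[[0,0,0],[0,0,0],10],[[0,0,0],[0,0,0],10],[[0,0,0],[0,0,0],10],[[0,0,0],[0,0,0],10]], "force": 50}}

```text
time_s: 4.2
position: [535.0, -117.2, 77.0]
ee_rot: [180.0, 0.0, 90.0]
ft_force: [0.2, 0.5, 1.6]
gripper_width: 22.7
```

{"name": "servo_tool", "arguments": {"rows": [[[0,0,0],[0,0,0],10],[[0,0,0],[0,0,0],10],[[0,0,0],[0,0,0],10],[[0,0,0],[0,0,0],10],[[0,0,0],[0,0,0],10]]}}

```text
time_s: 4.7
position: [535.0, -117.2, 76.9]
ee_rot: [180.0, 0.0, 90.0]
ft_force: [-0.9, 0.5, 6.2]
gripper_width: 22.6
```

{"name": "servo_tool", "arguments": {"rows": [[[0,0,-4],[0,0,0],10],[[0,0,-8],[0,0,0],10],[[0,0,-12],[0,0,0],10],[[0,0,-17],[0,0,0],10],[[0,0,-24],[0,0,0],10]]}}

```text
time_s: 5.2
position: [534.5, -117.0, 100.7]
ee_rot: [-180.0, -0.0, 90.0]
ft_force: [0.5, 0.4, -1.1]
gripper_width: 22.7
```

{"name": "servo_tool", "arguments": {"rows": [[[0,0,-20],[0,0,0],10],[[0,0,-40],[0,0,0],10],[[0,0,-60],[0,0,0],10],[[0,0,-80],[0,0,0],10],[[0,0,-90],[0,0,0],10]]}}

```text
time_s: 5.7
position: [536.3, -117.6, 193.8]
ee_rot: [179.7, 0.1, 90.0]
ft_force: [0.4, -1.3, -1.4]
gripper_width: 23.1
```

```bash
python3 - <<'E'
from h import *
I=eyes.get_image('side')
cv2.imwrite('pics/a2.png',cv2.resize(I[100:300,280:480],(600,600))[:,:,::-1])
print(manip.get_state()['position'],manip.get_state()['ft_force'],manip.get_state()['gripper_width'])
E
```

```text
[ 536.87432423 -117.77285138  194.74793052] [ 1.04190613 -0.15628927 -1.2957166 ] 22.838616730798226
```

View pics/a2.png

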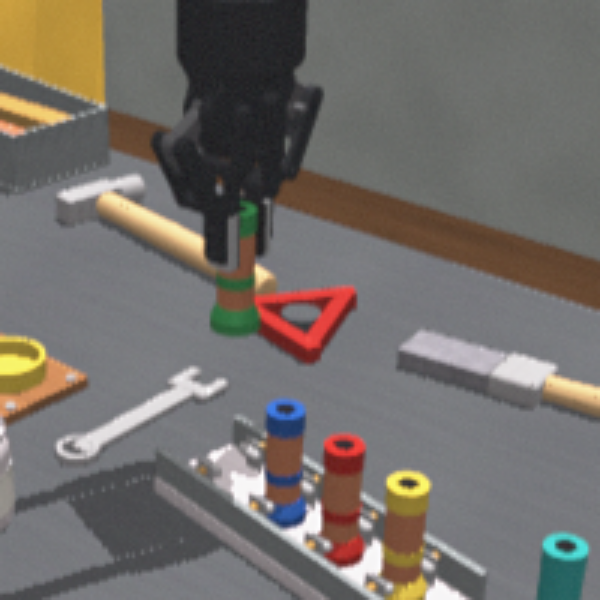

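{"name": "servo_tool", "arguments": {"rows": [[[35,0,0],[0,0,0],10],[[80,1,0],[0,0,0],10],[[125,2,0],[0,0,0],10],[[170,3,0],[0,0,0],10],[[215,3.5,0],[0,0,0],10]]}}

```text
time_s: 6.25
position: [537.6, 99.6, 189.8]
ee_rot: [-180.0, 0.0, 90.0]
ft_force: [0.8, -0.2, -1.2]
gripper_width: 23.0
```

{"name": "servo_tool", "arguments": {"rows": [[[45,0,0],[0,0,0],10],[[90,0,0],[0,0,0],10],[[125,0,0],[0,0,0],10],[[145,0,20],[0,0,0],10],[[148.3,0,45],[0,0,0],10]]}}

```text
time_s: 6.75
position: [539.1, 249.5, 146.2]
ee_rot: [179.8, -0.1, 90.2]
ft_force: [0.3, -0.4, -1.6]
gripper_width: 22.7
```

{"name": "servo_tool", "arguments": {"rows": [[[0,0,20],[0,0,0],10],[[0,0,30],[0,0,0],10],[[0,0,35],[0,0,0],10],[[0,0,35],[0,0,0],10],[[0,0,35],[0,0,0],10]]}}

```text
time_s: 7.25
position: [539.1, 246.3, 111.4]
ee_rot: [179.9, -0.0, 90.0]
ft_force: [-0.4, 0.6, -0.7]
gripper_width: 23.0
```

```bash
python3 - <<'E'
from h import *
I=eyes.get_image('side')
J=eyes.get_image('top')
cv2.imwrite('pics/a3.png',np.hstack([cv2.resize(I[120:270,190:340],(400,400)),cv2.resize(J[150:300,130:280],(400,400))])[:,:,::-1])
print(manip.get_state()['position'],manip.get_state()['ft_force'],manip.get_state()['gripper_width'])
E
```

```text
[539.29347705 246.3715475  111.74442866] [-1.12536384 -0.32233349 -1.14876659] 22.795865448886936
```

View pics/a3.png

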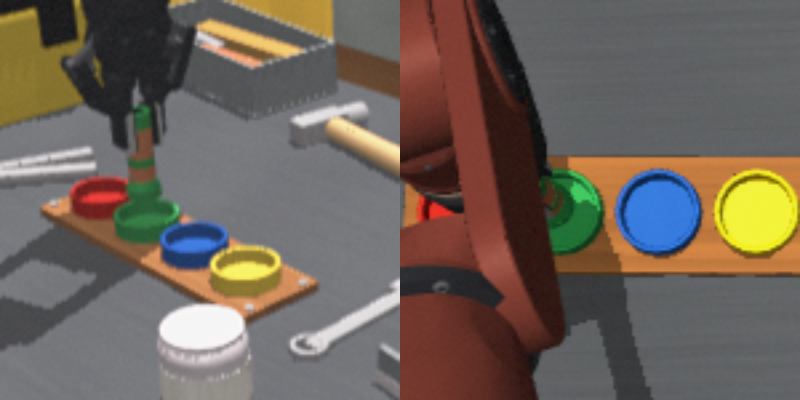

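{"name": "servo_tool", "arguments": {"rows": [[[0,0,12],[0,0,0],10],[[0,0,22],[0,0,0],10],[[0,0,29],[0,0,0],10],[[0,0,32.5],[0,0,0],10],[[0,0,32.5],[0,0,0],10]]}}

```text
time_s: 7.85
position: [537.5, 246.1, 78.0]
ee_rot: [-179.8, 0.0, 90.0]
ft_force: [-3.1, -1.3, 5.0]
gripper_width: 22.6
```

{"name": "servo_tool", "arguments": {"rows": [[[0,0,0],[0,0,0],10],[[0,0,0],[0,0,0],10],[[0,0,0],[0,0,0],30],[[0,0,0],[0,0,0],40],[[0,0,0],[0,0,0],60]]}}

```text
time_s: 8.35
position: [538.4, 246.3, 77.6]
ee_rot: [180.0, -0.0, 90.0]
ft_force: [0.1, -0.1, -0.6]
gripper_width: 53.2
```

{"name": "servo_tool", "arguments": {"rows": [[[0,0,0],[0,0,0],85],[[0,0,0],[0,0,0],85],[[0,0,-20],[0,0,0],85],[[0,0,-50],[0,0,0],85],[[0,0,-82],[0,0,0],85]]}}

```text
time_s: 8.85
position: [537.3, 246.0, 159.6]
ee_rot: [-179.9, 0.0, 90.0]
ft_force: [0.4, 0.2, 0.3]
gripper_width: 84.7
```

{"name": "servo_tool", "arguments": {"rows": [[[-40,-1,0],[0,0,0],85],[[-85,-3,0],[0,0,0],85],[[-130,-5,0],[0,0,0],85],[[-175,-6,0],[0,0,0],85],[[-220,-7,0],[0,0,0],85]]}}

```text
time_s: 9.35
position: [531.0, 24.7, 160.0]
ee_rot: [180.0, 0.0, 90.0]
ft_force: [-0.2, -0.0, -0.1]
gripper_width: 85.0
```

{"name": "servo_tool", "arguments": {"rows": [[[-45,-1,0],[0,0,0],85],[[-90,-3,0],[0,0,0],85],[[-135,-5,0],[0,0,0],85],[[-170,-6,0],[0,0,0],85],[[-196,-6.5,0],[0,0,0],85]]}}

```text
time_s: 9.85
position: [524.5, -172.3, 160.0]
ee_rot: [180.0, 0.0, 89.9]
ft_force: [-0.1, -0.2, -0.9]
gripper_width: 85.2
```

```bash
python3 - <<'E'
from h import *
I=eyes.get_image('side')
J=eyes.get_image('top')
cv2.imwrite('pics/a4.png',np.hstack([cv2.resize(I[150:250,190:320],(400,308),interpolation=0),cv2.resize(J[190:265,125:300],(400,308),interpolation=0)])[:,:,::-1])
cv2.imwrite('pics/top4.png',J[:,:,::-1])
print(manip.get_state()['position'])
E
```

```text
[ 524.83116705 -173.10845697  160.20538652]
```

View pics/a4.png

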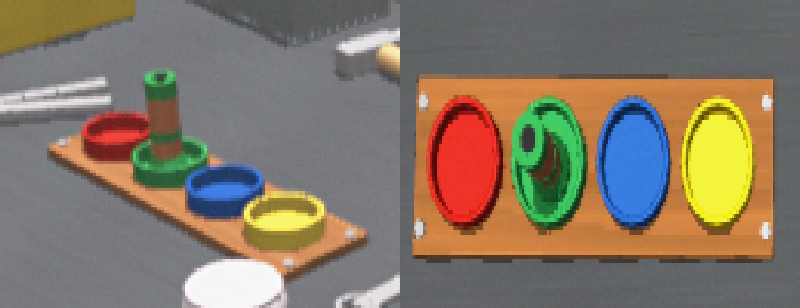

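```bash
python3 - <<'E'
from h import *
print(ray('top',(180.5,223.1),93), ray('side',(190+160*130/400-.5,150+78*100/308-.5),93))
J=cv2.imread('pics/top4.png');cv2.imwrite('pics/z4.png',cv2.resize(J[205:255,165:215],(600,600),interpolation=0))
E
```

```text
[539.14287612 246.99490364] [535.09739618 245.82662304]
```

View pics/z4.png

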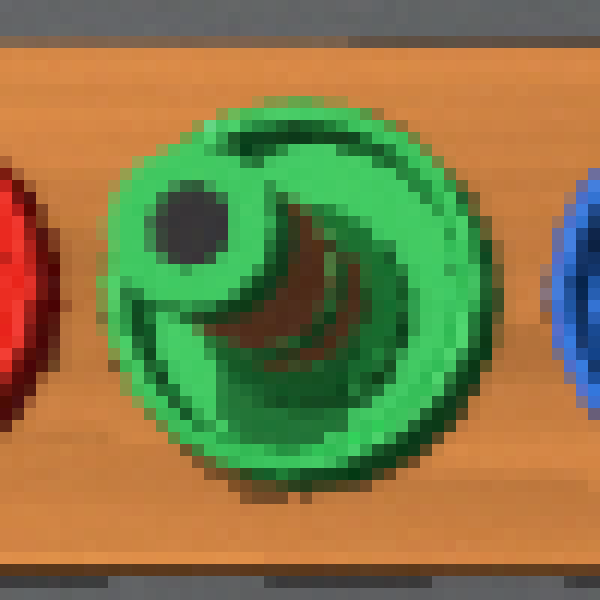

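{"name": "servo_tool", "arguments": {"rows": [[[0,0,25],[0,0,0],85],[[0,0,50],[0,0,0],85],[[0,0,70],[0,0,0],85],[[0,0,83.5],[0,0,0],85],[[0,0,83.5],[0,0,0],85]]}}

```text
time_s: 10.45
position: [522.9, -168.2, 74.0]
ee_rot: [-179.7, -0.1, 90.0]
ft_force: [0.1, -0.5, -1.1]
gripper_width: 85.2
```

{"name": "servo_tool", "arguments": {"rows": [[[0,0,0],[0,0,0],60],[[0,0,0],[0,0,0],10],[[0,0,0],[0,0,0],10],[[0,0,0],[0,0,0],10],[[0,0,0],[0,0,0],10]]}}

```text
time_s: 10.95
position: [525.2, -170.1, 77.3]
ee_rot: [179.9, 0.0, 90.0]
ft_force: [-0.4, 0.3, 2.5]
gripper_width: 22.7
```

{"name": "servo_tool", "arguments": {"rows": [[[0,0,0],[0,0,0],10],[[0,0,0],[0,0,0],10],[[0,0,0],[0,0,0],10],[[0,0,0],[0,0,0],10],[[0,0,0],[0,0,0],10]]}}

```text
time_s: 11.45
position: [525.3, -170.1, 77.3]
ee_rot: [179.9, 0.0, 90.0]
ft_force: [-1.4, 0.9, 5.6]
gripper_width: 22.9
```

{"name": "servo_tool", "arguments": {"rows": [[[0,0,-4],[0,0,0],10],[[0,0,-8],[0,0,0],10],[[0,0,-12],[0,0,0],10],[[0,0,-17],[0,0,0],10],[[0,0,-24],[0,0,0],10]]}}

```text
time_s: 11.95
position: [524.5, -169.6, 100.6]
ee_rot: [-180.0, -0.0, 90.0]
ft_force: [-0.4, 0.5, -2.3]
gripper_width: 23.0
```

{"name": "servo_tool", "arguments": {"rows": [[[0,0,-20],[0,0,0],10],[[0,0,-40],[0,0,0],10],[[0,0,-60],[0,0,0],10],[[0,0,-80],[0,0,0],10],[[0,0,-90],[0,0,0],10]]}}

```text
time_s: 12.45
position: [526.1, -170.4, 193.7]
ee_rot: [179.8, 0.1, 90.0]
ft_force: [-0.1, -0.6, -1.9]
gripper_width: 22.4
```

{"name": "servo_tool", "arguments": {"rows": [[[35,2,0],[0,0,0],10],[[80,4,0],[0,0,0],10],[[125,6,0],[0,0,0],10],[[170,8,0],[0,0,0],10],[[210,11.3,0],[0,0,0],10]]}}

```text
time_s: 12.95
position: [535.5, 42.2, 190.6]
ee_rot: [-180.0, -0.0, 90.0]
ft_force: [1.5, 0.4, -1.4]
gripper_width: 22.7
```

{"name": "servo_tool", "arguments": {"rows": [[[45,0,0],[0,0,0],10],[[85,0,0],[0,0,0],10],[[115,0,0],[0,0,0],10],[[130,0,20],[0,0,0],10],[[136,0,45],[0,0,0],10]]}}

```text
time_s: 13.45
position: [537.4, 178.6, 147.0]
ee_rot: [179.7, -0.1, 90.1]
ft_force: [0.3, -0.4, -1.9]
gripper_width: 22.8
```

{"name": "servo_tool", "arguments": {"rows": [[[0,0,20],[0,0,0],10],[[0,0,30],[0,0,0],10],[[0,0,35],[0,0,0],10],[[0,0,35],[0,0,0],10],[[0,0,35],[0,0,0],10]]}}

```text
time_s: 13.95
position: [537.0, 176.2, 111.4]
ee_rot: [179.9, -0.0, 90.0]
ft_force: [0.9, 0.1, -1.5]
gripper_width: 22.9
```

{"name": "servo_tool", "arguments": {"rows": [[[0,0,12],[0,0,0],10],[[0,0,22],[0,0,0],10],[[0,0,29],[0,0,0],10],[[0,0,32.5],[0,0,0],10],[[0,0,32.5],[0,0,0],10]]}}

```text
time_s: 14.45
position: [535.4, 176.2, 78.4]
ee_rot: [-179.8, 0.0, 90.0]
ft_force: [-3.5, -0.0, 6.6]
gripper_width: 22.5
```

{"name": "servo_tool", "arguments": {"rows": [[[0,0,0],[0,0,0],10],[[0,0,0],[0,0,0],10],[[0,0,0],[0,0,0],30],[[0,0,0],[0,0,0],40],[[0,0,0],[0,0,0],60]]}}

```text
time_s: 14.95
position: [536.1, 176.3, 77.6]
ee_rot: [180.0, -0.0, 90.0]
ft_force: [0.1, -0.2, 0.6]
gripper_width: 53.2
```

{"name": "servo_tool", "arguments": {"rows": [[[0,0,0],[0,0,0],85],[[0,0,0],[0,0,0],85],[[0,0,-20],[0,0,0],85],[[0,0,-50],[0,0,0],85],[[0,0,-82],[0,0,0],85]]}}

```text
time_s: 15.45
position: [535.1, 176.1, 159.6]
ee_rot: [-179.9, 0.0, 90.0]
ft_force: [0.7, -0.2, 0.7]
gripper_width: 85.0
```

{"name": "servo_tool", "arguments": {"rows": [[[-40,-2,0],[0,0,0],85],[[-85,-4,0],[0,0,0],85],[[-130,-6,0],[0,0,0],85],[[-175,-8,0],[0,0,0],85],[[-220,-11,0],[0,0,0],85]]}}

```text
time_s: 15.95
position: [524.8, -45.4, 160.1]
ee_rot: [180.0, 0.0, 90.0]
ft_force: [0.7, -0.6, -0.1]
gripper_width: 85.1
```

{"name": "servo_tool", "arguments": {"rows": [[[-45,-2,0],[0,0,0],85],[[-90,-4,0],[0,0,0],85],[[-130,-7,0],[0,0,0],85],[[-160,-9,0],[0,0,0],85],[[-179,-10,0],[0,0,0],85]]}}

```text
time_s: 16.45
position: [514.7, -225.3, 159.9]
ee_rot: [180.0, 0.0, 89.9]
ft_force: [-0.2, -0.3, 0.4]
gripper_width: 85.1
```

{"name": "servo_tool", "arguments": {"rows": [[[0,0,15],[0,0,0],85],[[0,0,40],[0,0,0],85],[[0,0,65],[0,0,0],85],[[0,0,83.5],[0,0,0],85],[[0,0,83.5],[0,0,0],85]]}}

```text
time_s: 16.95
position: [511.7, -219.6, 71.8]
ee_rot: [-179.6, -0.3, 90.0]
ft_force: [-0.6, 0.6, -0.1]
gripper_width: 85.0
```

```bash
python3 - <<'E'
from h import *
I=eyes.get_image('side')
J=eyes.get_image('top')
cv2.imwrite('pics/a5.png',np.hstack([cv2.resize(I[150:310,190:450],(500,308),interpolation=0),cv2.resize(J[190:265,125:300],(300,308),interpolation=0)])[:,:,::-1])
cv2.imwrite('pics/top5.png',J[:,:,::-1])
print(manip.get_state()['position'])
E
```

```text
[ 514.47379892 -221.46654414   75.40926461]
```

View pics/a5.png

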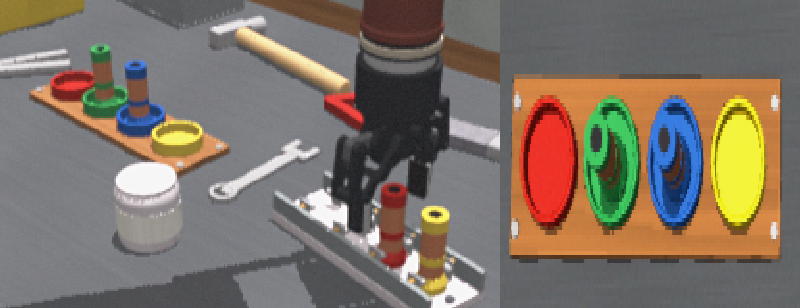

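Green and blue stand in their cups, roughly at (103,95) and (137,115) in the left panel. The jaws straddle the red nozzle at (393,215).

{"name": "servo_tool", "arguments": {"rows": [[[0,0,0],[0,0,0],60],[[0,0,0],[0,0,0],10],[[0,0,0],[0,0,0],10],[[0,0,0],[0,0,0],10],[[0,0,0],[0,0,0],10]]}}

```text
time_s: 17.55
position: [515.4, -223.0, 77.1]
ee_rot: [179.9, 0.0, 90.0]
ft_force: [-0.4, -0.2, 3.6]
gripper_width: 22.5
```

{"name": "servo_tool", "arguments": {"rows": [[[0,0,0],[0,0,0],10],[[0,0,0],[0,0,0],10],[[0,0,0],[0,0,0],10],[[0,0,0],[0,0,0],10],[[0,0,0],[0,0,0],10]]}}

```text
time_s: 18.05
position: [515.4, -223.0, 77.1]
ee_rot: [180.0, 0.0, 90.0]
ft_force: [-1.6, 0.3, 6.2]
gripper_width: 22.9
```

{"name": "servo_tool", "arguments": {"rows": [[[0,0,-4],[0,0,0],10],[[0,0,-8],[0,0,0],10],[[0,0,-12],[0,0,0],10],[[0,0,-17],[0,0,0],10],[[0,0,-24],[0,0,0],10]]}}

```text
time_s: 18.55
position: [514.8, -222.6, 100.6]
ee_rot: [-180.0, -0.0, 90.0]
ft_force: [0.4, 0.1, -1.0]
gripper_width: 22.8
```

{"name": "servo_tool", "arguments": {"rows": [[[0,0,-20],[0,0,0],10],[[0,0,-40],[0,0,0],10],[[0,0,-60],[0,0,0],10],[[0,0,-80],[0,0,0],10],[[0,0,-90],[0,0,0],10]]}}

```text
time_s: 19.05
position: [516.4, -223.6, 193.8]
ee_rot: [179.8, 0.2, 90.0]
ft_force: [0.1, -0.6, -0.7]
gripper_width: 22.8
```

{"name": "servo_tool", "arguments": {"rows": [[[35,2,0],[0,0,0],10],[[80,5,0],[0,0,0],10],[[125,8,0],[0,0,0],10],[[170,11,0],[0,0,0],10],[[215,14,0],[0,0,0],10]]}}

```text
time_s: 19.55
position: [528.8, -6.1, 190.7]
ee_rot: [180.0, 0.0, 90.0]
ft_force: [0.6, 0.3, -1.3]
gripper_width: 22.7
```

{"name": "servo_tool", "arguments": {"rows": [[[45,2,0],[0,0,0],10],[[90,4,0],[0,0,0],10],[[135,6,0],[0,0,0],10],[[180,9,0],[0,0,0],10],[[224,11.5,0],[0,0,0],10]]}}

```text
time_s: 20.05
position: [540.3, 218.2, 190.7]
ee_rot: [180.0, 0.0, 90.0]
ft_force: [0.3, 0.8, -1.4]
gripper_width: 22.9
```

{"name": "servo_tool", "arguments": {"rows": [[[40,0,0],[0,0,0],10],[[70,0,0],[0,0,0],10],[[90,0,0],[0,0,0],10],[[100,0,20],[0,0,0],10],[[100,0,45],[0,0,0],10]]}}

```text
time_s: 20.55
position: [541.8, 318.8, 147.1]
ee_rot: [179.7, -0.1, 90.1]
ft_force: [-0.3, -0.4, -1.6]
gripper_width: 22.9
```

{"name": "servo_tool", "arguments": {"rows": [[[0,0,20],[0,0,0],10],[[0,0,30],[0,0,0],10],[[0,0,35],[0,0,0],10],[[0,0,35],[0,0,0],10],[[0,0,35],[0,0,0],10]]}}

```text
time_s: 21.05
position: [541.4, 316.5, 111.6]
ee_rot: [179.9, -0.0, 90.0]
ft_force: [0.2, -0.2, -1.5]
gripper_width: 22.9
```

{"name": "servo_tool", "arguments": {"rows": [[[0,0,12],[0,0,0],10],[[0,0,22],[0,0,0],10],[[0,0,29],[0,0,0],10],[[0,0,32.5],[0,0,0],10],[[0,0,32.5],[0,0,0],10]]}}

```text
time_s: 21.55
position: [540.0, 316.2, 78.2]
ee_rot: [-179.9, 0.0, 90.0]
ft_force: [-3.1, -1.0, 4.0]
gripper_width: 23.1
```

{"name": "servo_tool", "arguments": {"rows": [[[0,0,0],[0,0,0],10],[[0,0,0],[0,0,0],10],[[0,0,0],[0,0,0],30],[[0,0,0],[0,0,0],40],[[0,0,0],[0,0,0],60]]}}

```text
time_s: 22.05
position: [540.7, 316.3, 77.5]
ee_rot: [180.0, -0.0, 90.0]
ft_force: [0.2, -1.2, 0.3]
gripper_width: 53.3
```

{"name": "servo_tool", "arguments": {"rows": [[[0,0,0],[0,0,0],85],[[0,0,0],[0,0,0],85],[[0,0,-20],[0,0,0],85],[[0,0,-50],[0,0,0],85],[[0,0,-82],[0,0,0],85]]}}

```text
time_s: 22.55
position: [539.7, 315.9, 159.4]
ee_rot: [-179.9, 0.1, 90.0]
ft_force: [0.5, 0.5, -0.4]
gripper_width: 84.8
```

{"name": "servo_tool", "arguments": {"rows": [[[-40,-2,0],[0,0,0],85],[[-85,-4,0],[0,0,0],85],[[-130,-7,0],[0,0,0],85],[[-175,-10,0],[0,0,0],85],[[-220,-13,0],[0,0,0],85]]}}

```text
time_s: 23.05
position: [527.2, 94.7, 160.0]
ee_rot: [180.0, 0.0, 90.0]
ft_force: [0.7, 0.4, 1.0]
gripper_width: 85.0
```

{"name": "servo_tool", "arguments": {"rows": [[[-45,-2,0],[0,0,0],85],[[-90,-5,0],[0,0,0],85],[[-135,-8,0],[0,0,0],85],[[-180,-11,0],[0,0,0],85],[[-225,-13.5,0],[0,0,0],85]]}}

```text
time_s: 23.55
position: [513.7, -130.5, 160.0]
ee_rot: [180.0, 0.0, 90.0]
ft_force: [0.1, -0.2, -0.1]
gripper_width: 85.0
```

{"name": "servo_tool", "arguments": {"rows": [[[-45,-3,0],[0,0,0],85],[[-90,-6,0],[0,0,0],85],[[-125,-8,0],[0,0,0],85],[[-147,-9,0],[0,0,0],85],[[-147,-9,0],[0,0,0],85]]}}

```text
time_s: 24.05
position: [504.9, -279.0, 160.2]
ee_rot: [179.9, 0.1, 89.8]
ft_force: [1.0, -0.4, 0.0]
gripper_width: 85.3
```

{"name": "servo_tool", "arguments": {"rows": [[[0,0,20],[0,0,0],85],[[0,0,45],[0,0,0],85],[[0,0,68],[0,0,0],85],[[0,0,83.5],[0,0,0],85],[[0,0,83.5],[0,0,0],85]]}}

```text
time_s: 24.55
position: [503.1, -273.5, 73.5]
ee_rot: [-179.7, -0.2, 90.0]
ft_force: [0.4, 0.2, 0.4]
gripper_width: 85.1
```

{"name": "servo_tool", "arguments": {"rows": [[[0,0,0],[0,0,0],60],[[0,0,0],[0,0,0],10],[[0,0,0],[0,0,0],10],[[0,0,0],[0,0,0],10],[[0,0,0],[0,0,0],10]]}}

```text
time_s: 25.05
position: [505.6, -276.2, 77.5]
ee_rot: [179.9, 0.1, 90.0]
ft_force: [-1.7, 0.8, 4.3]
gripper_width: 22.9
```

{"name": "servo_tool", "arguments": {"rows": [[[0,0,0],[0,0,0],10],[[0,0,0],[0,0,0],10],[[0,0,0],[0,0,0],10],[[0,0,0],[0,0,0],10],[[0,0,0],[0,0,0],10]]}}

```text
time_s: 25.55
position: [505.6, -276.2, 77.5]
ee_rot: [179.9, 0.1, 90.0]
ft_force: [-1.1, 0.9, 5.7]
gripper_width: 22.9
```

{"name": "servo_tool", "arguments": {"rows": [[[0,0,-4],[0,0,0],10],[[0,0,-8],[0,0,0],10],[[0,0,-12],[0,0,0],10],[[0,0,-17],[0,0,0],10],[[0,0,-24],[0,0,0],10]]}}

```text
time_s: 26.05
position: [504.8, -275.6, 100.6]
ee_rot: [-180.0, -0.0, 90.0]
ft_force: [0.1, 0.2, 0.2]
gripper_width: 22.9
```

{"name": "servo_tool", "arguments": {"rows": [[[0,0,-20],[0,0,0],10],[[0,0,-40],[0,0,0],10],[[0,0,-60],[0,0,0],10],[[0,0,-80],[0,0,0],10],[[0,0,-90],[0,0,0],10]]}}

```text
time_s: 26.55
position: [506.2, -276.7, 193.8]
ee_rot: [179.8, 0.2, 90.0]
ft_force: [0.1, -0.2, -2.3]
gripper_width: 22.5
```

```bash
python3 - <<'E'
from h import *
I=eyes.get_image('side')
J=eyes.get_image('top')
cv2.imwrite('pics/a6.png',np.hstack([cv2.resize(I[120:310,190:470],(450,308),interpolation=0),cv2.resize(J[190:265,125:300],(350,308),interpolation=0)])[:,:,::-1])
cv2.imwrite('pics/top6.png',J[:,:,::-1])
print(manip.get_state()['position'])
E
```

```text
[ 506.30544213 -276.74472293  193.1825671 ]
```

View pics/a6.png

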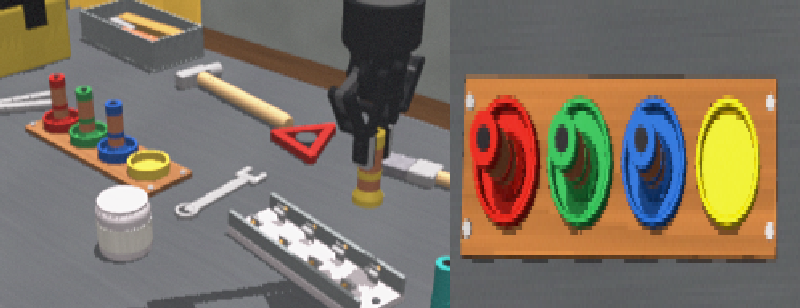

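{"name": "servo_tool", "arguments": {"rows": [[[35,2,0],[0,0,0],10],[[80,6,0],[0,0,0],10],[[125,10,0],[0,0,0],10],[[170,14,0],[0,0,0],10],[[215,18,0],[0,0,0],10]]}}

```text
time_s: 27.15
position: [522.0, -58.9, 189.1]
ee_rot: [-179.9, -0.0, 90.0]
ft_force: [0.1, 0.2, -1.8]
gripper_width: 22.8
```

{"name": "servo_tool", "arguments": {"rows": [[[45,3,0],[0,0,0],10],[[90,6,0],[0,0,0],10],[[130,9,0],[0,0,0],10],[[155,10.6,10],[0,0,0],10],[[167,10.6,35],[0,0,0],10]]}}

```text
time_s: 27.65
position: [535.2, 109.0, 156.6]
ee_rot: [179.7, -0.1, 90.2]
ft_force: [0.8, -0.3, -1.5]
gripper_width: 23.0
```

{"name": "servo_tool", "arguments": {"rows": [[[0,0,20],[0,0,0],10],[[0,0,35],[0,0,0],10],[[0,0,45],[0,0,0],10],[[0,0,45],[0,0,0],10],[[0,0,45],[0,0,0],10]]}}

```text
time_s: 28.15
position: [534.0, 105.9, 110.6]
ee_rot: [180.0, 0.0, 90.0]
ft_force: [-0.7, 0.4, -0.5]
gripper_width: 22.6
```

{"name": "servo_tool", "arguments": {"rows": [[[0,0,12],[0,0,0],10],[[0,0,22],[0,0,0],10],[[0,0,29],[0,0,0],10],[[0,0,32.5],[0,0,0],10],[[0,0,32.5],[0,0,0],10]]}}

```text
time_s: 28.65
position: [533.2, 106.2, 78.5]
ee_rot: [-179.9, 0.0, 90.0]
ft_force: [-3.6, -0.1, 6.7]
gripper_width: 22.8
```

{"name": "servo_tool", "arguments": {"rows": [[[0,0,0],[0,0,0],10],[[0,0,0],[0,0,0],10],[[0,0,0],[0,0,0],30],[[0,0,0],[0,0,0],40],[[0,0,0],[0,0,0],60]]}}

```text
time_s: 29.15
position: [533.7, 106.3, 77.7]
ee_rot: [180.0, -0.0, 90.0]
ft_force: [-0.8, 0.3, 0.1]
gripper_width: 53.3
```

{"name": "servo_tool", "arguments": {"rows": [[[0,0,0],[0,0,0],85],[[0,0,0],[0,0,0],85],[[0,0,-20],[0,0,0],85],[[0,0,-50],[0,0,0],85],[[0,0,-90],[0,0,0],85]]}}

```text
time_s: 29.65
position: [531.7, 106.1, 166.5]
ee_rot: [-179.7, 0.0, 90.0]
ft_force: [1.3, 0.1, -0.2]
gripper_width: 85.1
```

{"name": "servo_tool", "arguments": {"rows": [[[-40,0,-10],[0,0,0],85],[[-85,0,-20],[0,0,0],85],[[-130,0,-30],[0,0,0],85],[[-175,0,-40],[0,0,0],85],[[-215,0,-40],[0,0,0],85]]}}

```text
time_s: 30.15
position: [534.5, -111.1, 209.9]
ee_rot: [179.8, 0.1, 90.0]
ft_force: [0.4, 0.6, -0.4]
gripper_width: 84.9
```

{"name": "servo_tool", "arguments": {"rows": [[[-20,0,0],[0,0,0],85],[[-30,0,0],[0,0,0],85],[[-30,0,0],[0,0,0],85],[[-30,0,0],[0,0,0],85],[[-30,0,0],[0,0,0],85]]}}

```text
time_s: 30.65
position: [533.5, -137.4, 207.5]
ee_rot: [-180.0, -0.0, 90.1]
ft_force: [0.4, -0.1, 0.2]
gripper_width: 85.1
```

```bash
python3 - <<'E'
from h import *
np.set_printoptions(precision=1,suppress=True)
I=eyes.get_image('side')
J=eyes.get_image('top')
cv2.imwrite('pics/a7.png',np.vstack([cv2.resize(J[200:260,125:295],(794,280),interpolation=0),cv2.resize(I[140:250,190:320],(794,310),interpolation=0)])[:,:,::-1])
g=cv2.cvtColor(J,cv2.COLOR_RGB2HSV)
# dark, unsaturated mouth holes
m=cv2.inRange(g,(0,0,0),(180,90,90));k=np.zeros_like(m)
k[212:250,135:285]=255
n,l,s,c=cv2.connectedComponentsWithStats(m&k)
for i in range(1,n):
    if s[i,4]>12: print(s[i,4],c[i],ray('top',c[i],93))
st=manip.get_state();print(st['position'],st['time_s'],st['joint_velocities'],st['ft_force'])
E
```

```text
25 [141.2 223.1] [541.4 316.8]
30 [180.4 223.4] [538.7 247.2]
28 [220.2 223.5] [536.2 176.6]
26 [259.7 223.3] [534.3 106.8]
14 [227.4 233.5] [517.9 163.9]
[ 533.6 -137.5  207.7] 30.75 [-0.1  0.1 -0.3 -0.1 -0.  -0.1] [-0.3 -0.1 -0.1]
```

View pics/a7.png

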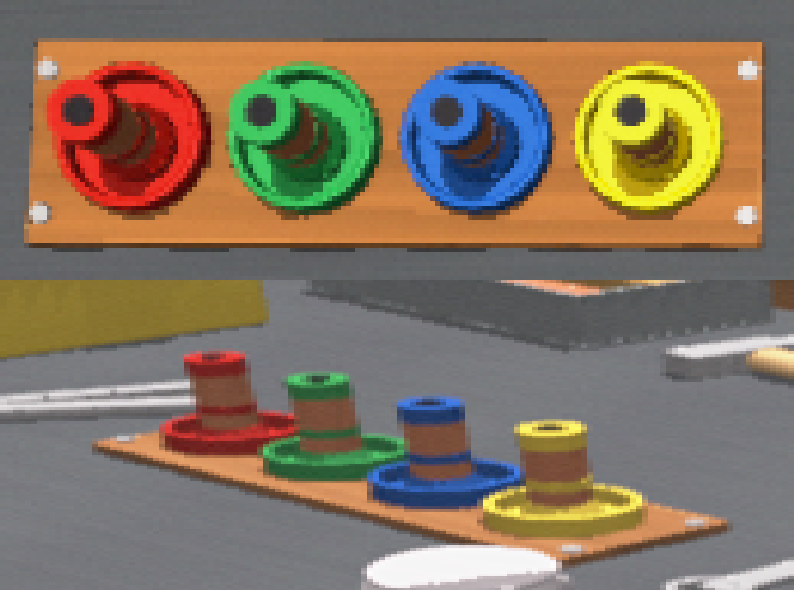

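The final picture shows all four nozzles upright in their own cups. Their mouths, at columns 141, 180, 220 and 260 on row 223 of the top view, lie within about 1 mm of the cup centres. The arm is clear and at rest.

```bash
python3 -c "
from station import finish_job
print(finish_job())"
```

```text
the job is handed in; nothing more can be done
None
```

I pulled all four nozzles out of the clip strip, stood each one in the cup of its own colour, and handed the job in at about 31 s of the 109 s allowed.

- **Position:** the last top view puts the nozzle mouths within about 1 mm of the cup centres measured in the same view. The limit is 13 mm.
- **Upright and seated:** all four look upright in both views. The wrist felt a light contact of 4 to 7 N as each reached its cup floor. I did not measure floor height or tilt separately.
- **Released:** the gripper is open and still, more than 200 mm away from the rack, and the wrist force reads about zero.
- **Disagreements:**
  - The side camera placed the standing green nozzle about 4 mm off the top camera's figure in x. I put this down to calibration error and my pixel reading; it is still within tolerance.
  - Outline centres of the cups in the side view were about 10 mm off, because their outer walls show there. I took the cup positions from the top view, moved 1 mm in x toward the side camera's figure.
  - The gripper width read about 22.8 mm on the 24 mm barrels.

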